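# Share out the primer in two equal lots on the two-pan balance

### The job

Two kit benches are to get the same weight of primer and filler: share out the five white bottles and jars on the balance. Take the tall bottle out of the sloping rack and put it in a pan too, and move a bottle from one pan to the other as needed, until all five stand upright in the pans and the pans sit level. Set nothing down outside the pans, let nothing fall over, leave the other things where they are, and let go.

Things in the scene. Friction and masses are not known exactly. Their poses are not given: they have to be found in the camera images.
- balance: two-pan table balance, grey painted base 100 x 320 mm fixed to the desk; origin: centre of the underside of the base, x across the arms, y along the arms (towards the left pan), z up. It turns by up to 0.25 rad about vertical from start to start; a pointer and white plate stand between the pans, up to 135 mm above the desk
- pan_left_floor (a point): centre of the flat floor of the pan on the balance's +y side: round steel pan, floor 186 mm across, rim 6 mm above the floor and 196 mm across outside; pan centres lie 125 mm either side of the pivot. The pans stay horizontal and move straight up and down, one up as the other goes down, up to 9 mm each way; the floor is 116 mm above the desk when level
- pan_right_floor (a point): the same for the pan on the balance's -y side
- beam (a joint): angle of the balance beam in rad: 0 level, positive when the left (+y) pan is up, each pan moving 12.5 mm per 0.1 rad; stops at +-0.07. A difference of 20 g between the pans turns it by about 0.018, in proportion up to the stops, and where the bottles stand in a pan does not matter; it settles in about 1 s
- wide_jar: squat white round jar with a black lid as wide as its body, diameter 60 mm, height 64 mm, about 200 g; it stands in a pan at the start. Origin of every bottle and jar: centre of its underside, z up its axis. The masses given are within 3 percent
- square_bottle: white square bottle, 44 x 44 mm (faces along its own x and y) and 74 mm tall, with a black round cap (diameter 34 mm) up to 98 mm, about 140 g; in a pan at the start, turned anyhow
- stub_bottle: white round bottle, diameter 42 mm up to 60 mm, black round cap (diameter 36 mm) up to 82 mm, about 100 g; in a pan at the start
- slim_bottle: white slender round bottle, diameter 32 mm up to 66 mm, black pointed nozzle cap (diameter 19 mm at its foot) up to 92 mm, about 60 g; in a pan at the start
- tall_bottle: white tall round primer bottle, diameter 48 mm up to 118 mm, black round cap (diameter 35 mm) up to 140 mm, about 300 g; at the start it leans in one of the two slots of the rack, its axis 35 degrees from vertical, cap end towards the rack's -x and up
- rack: fixed plywood bottle rack 176 mm wide, left or right of the balance; origin under its middle at desk height, x away from the robot at yaw 0, slots at y = -42 and +42 mm. A bed under the -x side carries a bottle's lower 85 mm. An upper tier, a board at height 227-234 mm from x = -10 to 90 mm with pots up to 282 mm, overhangs: bottles come out the way they lean. Cheeks at y = +-85 mm, 100 mm high
- short_bottle: bystander: white bottle with a pointed black nozzle cap, diameter 48 mm, 108 mm long, leaning in the rack's other slot beside the tall bottle; origin centre of its underside
- airbrush_stand: bystander, fixed: matte black airbrush lying in a chrome cradle on a 110 x 100 mm plate, up to 175 mm high, on the other side of the balance from the rack; origin centre of its underside
- thinner_bottle: bystander: blue glass thinner bottle with a black cap, diameter 60 mm, 124 mm tall, on the desk between balance and robot; origin centre of its underside
- paint_cup: bystander: clear plastic paint cup, 62 mm across, 52 mm tall, on the desk between balance and robot; origin centre of its underside
- filler_tin: bystander: flat metal tin, 65 mm across, 47 mm tall, on the desk between balance and robot; origin centre of its underside
- nippers: bystander: side cutters lying flat on the desk beyond the balance, 150 mm long, 14 mm high; origin near their pivot
- brush_pot: bystander: white pot of brushes at a far corner of the work area, beyond the rack or the airbrush, 72 mm across, 196 mm tall with the brushes; origin centre of its underside
- sanding_block: bystander: cork sanding block 100 x 55 x 27 mm on the desk at the other far corner; origin centre of its underside
Mind the look-alikes: they are no part of the job. What is shaped like the wide_jar but yellow is not meant. Leave any orange look-alike of the tall_bottle alone.

How it is judged:
By the outcome, as a careful person would: the job done as asked, in the order asked, and still so for the second after the job is handed in, with the robot touching nothing.
It also fails if it takes over 59 s, if anything falls off the work surface, if the arm or the gripper's body presses on something with over 40 N, if the wrist force passes 120 N, or if a joint passes its speed limit or range.

### The arm

A 6-joint arm with a two-finger parallel gripper is mounted at the origin on the work surface. World frame = base frame: x ahead of the robot, y to its left, z up, the work surface at z = 0. Lengths are in mm, angles in rad, forces in N, time in s.
With the tool pointing down it reaches from about 350 to 975 mm from the base axis. Payload 7.1 kg.
Tool frame: the origin (TCP) lies at the centre of the arm's flange, where the gripper is bolted on; the fingertips stand 182 mm ahead of it and the grasp point (between the pads) lies 163 mm ahead of it; z points along the fingers, y is the line along which they close (so a half turn about z gives the same grasp; the last joint's range is limited). The gripper opens to 88 mm and grips with 3 to 60 N. Pads are 20 mm wide; open, the fingers measure 115 mm over their backs; the gripper's body (75 mm by 178 mm) begins 61 mm behind the grasp point.
Start: joints at [-1.16, 0.423, 1.63, -0, 1.089, -0.019], TCP at [260.446, -568.132, 404.675] pointing down, gripper open.
Joint ranges: [-3, 3], [-0.9, 2.11], [0.09, 2.58], [-1.31, 4.45], [0.11, 2.69], [-2.54, 2.54]. Speed limits (rad/s): [2.39, 2.39, 3.01, 3.14, 3.14, 3.14].

### API

Orientations are given as a rotation vector (axis times angle).
In Python, from workcell import readout, get_image, ctrl gives the robot as it stands.
- The arm moves only by the tool step_arm, never from a script. Its argument "targets" is a list that holds one entry, the list of rows, each a list of 7 numbers: the shift along the world's x, y, z as a fraction of full scale, then the turn, a rotation vector about the world's x, y, z as a fraction of full scale, then the opening, from 0 (shut) to 1 (fully open). In form: [[[dx, dy, dz, wx, wy, wz, claw], ...]]. A call has exactly 5 rows; each row shifts and turns the commanded pose from where the row before left it; what a row does not reach is not made up. Full scale, the value 1, is 0.05 m for a shift and 4 degrees for a turn. A row lasts 1/8 s, in which the tool goes at most 62.5 mm and 10.7 degrees, less where a joint would pass 70% of its speed; a pose out of reach is approached as far as the arm can. A call with a number of a shift or a turn outside -1 to 1 is refused whole. A call with a gripper value outside its range is refused whole. The fingers move at their own pace and stop on an object; the grip force is fixed at half the most. Time passes only in rows, so rows that do not move let the fingers close, or fill a call up. It gives the time, the measured TCP pose, the force, the opening and the grip force at its end, in the units of the state.
- readout.get_obs(): the state, without advancing time (a new reading comes with each control period).
- get_image(name): name is "scene" or "top"; returns a dict with "pixels" (420x560x3 uint8, red, green, blue), "intrinsics" (3x3 intrinsics, pixels), "extrinsics" (4x4, takes a point from world to camera coordinates). Camera axes: x right, y down, z forward; pixel columns grow to the right and rows downward; lengths in mm; the calibration is good to about 2 mm. A picture is of the moment at which its call begins. There is no depth.
- ctrl.close_job(): hands the job in; it is judged then, once.
The state is a dict: "t": time; "qpos": joint angles; "qvel": joint speeds; "joint_torque": joint torques, N m; "ee_pos": TCP position; "orientation": TCP orientation; "ft_force": force on the tool from outside, world axes, zero at the start; "moment": the same for the moment, N m; "width": finger opening in mm; "grasp_force": force on a finger pad.
Only numpy, scipy, OpenCV 4.12 (cv2) and the standard library are available. Lean on these libraries where they do the work, as an engineer would, in place of code of your own. Each camera call takes 0.05 s, during which the arm holds its last target. There are 200 camera calls.

## Working session

There is one attempt and no reset: what is moved stays moved. The work goes in short steps, Python scripts to look and compute and a tool call to move; the robot and the scene stay as the last step left them, time stands still between calls to the robot, and variables do not carry over. Pictures are saved under pics/ and viewed, at most 12 in all, crops included, and the job is handed in when it is done.

Besides the shell and the picture viewer there is one more tool, called as name(argument=value, ...), one argument or row to a line, values as JSON. step_arm: Moves the arm, as the interface text tells. Shift numbers are shares of 0.05 m and turn numbers shares of 4 degrees, none past 1 either way. Its arguments: {"type":"object","properties":{"targets":{"type":"array"}},"required":["targets"]}

```bash
mkdir -p pics
cat > h.py <<'E'
import numpy as np, cv2
from workcell import readout, get_image, ctrl
def grab(n,tag):
    d=get_image(n); cv2.imwrite(f'pics/{tag}.png',cv2.cvtColor(d['pixels'],cv2.COLOR_RGB2BGR)); np.savez(f'pics/{tag}.npz',K=d['intrinsics'],E=d['extrinsics'],p=d['pixels']); return d
def load(tag): return np.load(f'pics/{tag}.npz')
def ray(d,u,v):
    K=np.array(d['K']);E=np.array(d['E']);R=E[:3,:3];c=-R.T@E[:3,3]
    r=R.T@np.linalg.inv(K)@np.array([u,v,1.]);return c,r/np.linalg.norm(r)
def onz(d,u,v,z):
    c,r=ray(d,u,v);return c+r*(z-c[2])/r[2]
def proj(d,P):
    P=np.atleast_2d(P).astype(float);q=(d['E'][:3,:3]@P.T).T+d['E'][:3,3];q=(d['K']@q.T).T;return q[:,:2]/q[:,2:]
def tri(d1,p1,d2,p2):
    c1,r1=ray(d1,*p1);c2,r2=ray(d2,*p2)
    A=np.stack([r1,-r2],1);s=np.linalg.lstsq(A,c2-c1,rcond=None)[0]
    a=c1+s[0]*r1;b=c2+s[1]*r2;return (a+b)/2,np.linalg.norm(a-b)
E
python3 - <<'E'
from h import *
for n in('scene','top'):
    d=grab(n,n+'0'); E=np.array(d['extrinsics']);print(n,d['intrinsics'],-E[:3,:3].T@E[:3,3],E[:3,:3])
print(readout.get_obs())
E
```

```text
scene [[393.43495939   0.         280.00322714]
 [  0.         393.43495939 205.69630894]
 [  0.           0.           1.        ]] [1074.04707217  658.81687203  855.74266096] [[-0.79503103  0.60638829 -0.01479533]
 [ 0.3998862   0.50563519 -0.76447635]
 [-0.45608846 -0.61369887 -0.64448197]]
top [[529.8315062    0.         276.03672183]
 [  0.         529.8315062  213.03919051]
 [  0.           0.           1.        ]] [ 252.45822365  -41.81860949 1584.00025018] [[ 1.74688225e-02 -9.99840838e-01  3.62487598e-03]
 [-9.81183653e-01 -1.78398479e-02 -1.92250820e-01]
 [ 1.92284889e-01 -1.98273604e-04 -9.81339127e-01]]
{'t': 0.1, 'qpos': array([-1.16001355e+00,  4.23778961e-01,  1.63057292e+00, -4.12312640e-06,
        1.08861181e+00, -1.90186178e-02]), 'qvel': array([-0.00122891, -0.00332063, -0.00341414, -0.00210215, -0.00024934,
       -0.00046898]), 'joint_torque': array([ 2.41743190e-03, -5.45614207e+01, -2.74322605e+01,  6.47066371e-02,
        1.87516812e-02, -2.66565974e-05]), 'ee_pos': array([ 260.34893359, -567.93185889,  403.98615998]), 'orientation': array([-3.06801455e+00, -6.69662226e-01,  4.24606233e-04]), 'ft_force': array([-0.27791951,  0.60074678, -0.95504821]), 'moment': array([0.00127928, 0.02551409, 0.02060536]), 'grasp_force': 0.0, 'width': 87.7621823646075}
```

View pics/scene0.png

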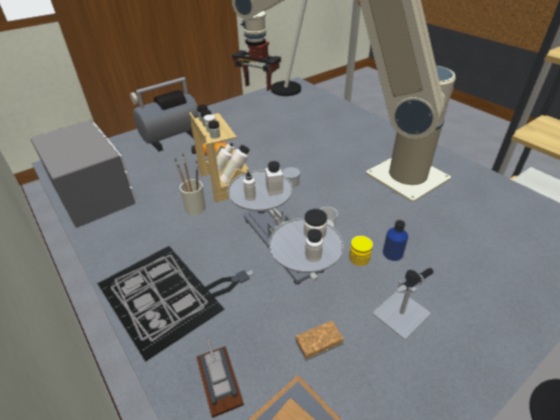

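View pics/top0.png

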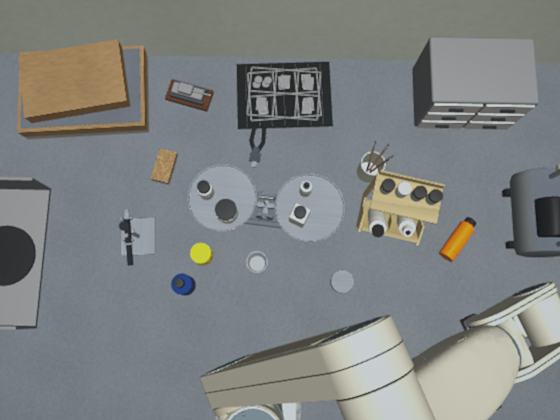

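The top view shows the left pan (222,197) holding the wide jar (226,210) and the stub (204,187). The right pan (310,208) holds the square bottle (300,213) and the slim one (306,186). In the rack the tall bottle is at (377,228), with the pointed short bottle at (407,228). 
By weight, the split should be tall+stub against jar+square+slim, so the jar goes to the right pan and the tall bottle to the left.

Run:
```python
import cv2
a=cv2.imread('pics/top0.png')[155:255,185:455]
cv2.imwrite('pics/c1.png',cv2.resize(a,(796,295),interpolation=cv2.INTER_CUBIC)) # 2.948
b=cv2.imread('pics/scene0.png')[100:290,180:430]
cv2.imwrite('pics/c2.png',cv2.resize(b,(788,599),interpolation=cv2.INTER_CUBIC)) # 3.152
```

```text
(no output)
```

View pics/c1.png

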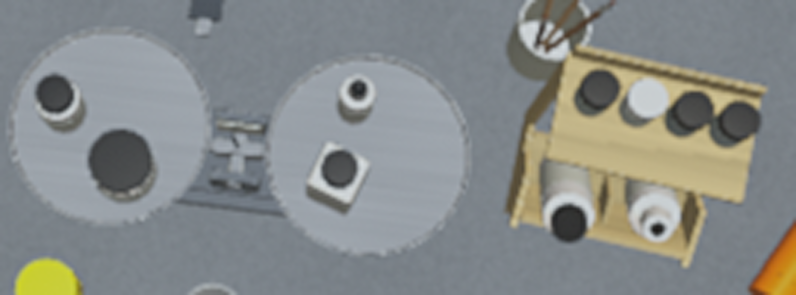

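View pics/c2.png

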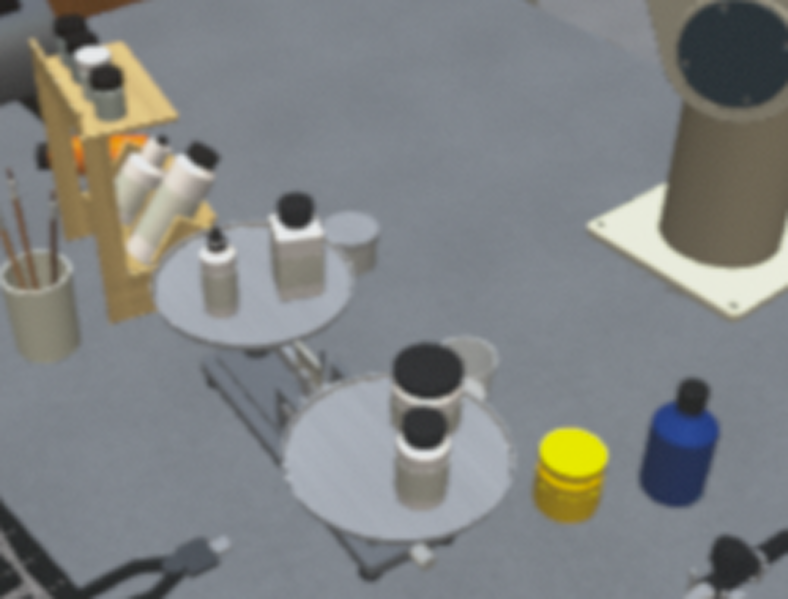

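The crops show the caps clearly. In the top crop (about 2.95x) the stub cap is at (55,93), the jar lid (120,158), the slim tip (358,90), the square cap (340,168), the tall cap (569,222) and the rack board's front edge runs (550,160)–(742,202). In the scene crop the tall cap is at (203,158), the jar lid (428,368), the stub cap (425,427), the square cap (296,210) and the slim tip (216,238).

Run:
```python
from h import *
T=load('top0');S=load('scene0')
def blob(d,seed,thr):
    m=(d['p'].max(2)<thr).astype(np.uint8); n,l,s,c=cv2.connectedComponentsWithStats(m,connectivity=4)
    ys,xs=np.nonzero(l); i=np.argmin((xs-seed[0])**2+(ys-seed[1])**2);k=l[ys[i],xs[i]];return c[k],s[k]
tc=lambda x,y:(185+x/2.948,155+y/2.95); sc=lambda x,y:(180+x/3.152,100+y/3.153)
for n,a,b in [('stub',(55,93),(425,427)),('jar',(120,158),(428,368)),('slim',(358,90),(216,238)),('square',(340,168),(296,210)),('tall',(569,222),(203,158))]:
    (p,s),(q,r)=blob(T,tc(*a),95),blob(S,sc(*b),75)
    X,e=tri(T,p,S,q);print(n,p.round(1),s[2:],q.round(1),r[2:],X.round(1),round(e,1))
# pans: rim ellipses (crop extents)
for n,ex,z in [('left',(9,212,27,224),113),('right',(267,469,54,256),131)]:
    u=tc((ex[0]+ex[1])/2,(ex[2]+ex[3])/2);print(n,onz(T,*u,z).round(1), [ (onz(T,*tc(ex[1],ex[2]),z)-onz(T,*tc(ex[0],ex[3]),z))[:2].round(1)])
L=[(284,516,372,540),(154,354,222,350)]
for n,e,t in [('left',L[0],(110.5,125.5)),('right',L[1],(368,155))]:
    X,er=tri(T,tc(*t),S,sc((e[0]+e[1])/2,(e[2]+e[3])/2));print(n,X.round(1),er.round(1))
# rack
for z,pts in [(234,[(550,160),(742,202),(577,47),(765,90)])]:
    print('rack',[onz(T,*tc(*p),z).round(1) for p in pts])
print('tallbody top->', onz(T,*tc(569,222),0).round(1))
# axis points of tall: bottom visible in scene (148,248)?; shoulder
for n,a,b in [('tall shoulder',(570,205),(190,172))]:
    print(n,tri(T,tc(*a),S,sc(*b)))
```

```text
stub [203.2 186.4] [ 13  12 119] [314.1 235.2] [ 14  12 134] [598.3 157.  180.8] 1.6
jar [225.3 209.1] [ 21  21 344] [315.2 217.3] [ 21  16 277] [539.8  96.  164. ] 2.2
slim [306. 185.] [ 5  5 23] [248.  174.5] [3 4 8] [ 601.8 -122.2  207. ] 4.0
square [299.7 211.7] [ 12  12 107] [273.3 166.2] [10 10 86] [ 526.5 -105.1  212.6] 1.8
tall [377.5 230.5] [ 12  13 120] [244.1 148.9] [ 9  7 45] [ 490.3 -321.4  151.3] 1.7
left [582.8 111.  113. ] [array([ 198.2, -188.6])]
right [ 554.6 -136.5  131. ] [array([ 199.4, -190.9])]
left [583.9 113.  103.6] 3.0
right [ 556.5 -136.7  118.8] 1.7
rack [array([ 531.6, -290.4,  234. ]), array([ 497. , -458.5,  234. ]), array([ 635.2, -316.4,  234. ]), array([ 598.7, -483.2,  234. ])]
tallbody top-> [ 515.3 -351.9    0. ]
tall shoulder (array([ 507.65092222, -325.52791346,  134.65863142]), np.float64(3.918896236002671))
```

step_arm(
  targets=[
    [[0.2,0.6,0.25,0,0,0,1],[0.38,0.9,0.25,0,0,0,1],[0.38,0.9,0.25,0,0,0,1],[0.38,0.9,0.25,0,0,0,1],[0.38,0.9,0,0,0,0,1]],
  ],
)

```text
t: 0.72
ee_pos: [346.9, -356.8, 455.5]
orientation: [3.068, 0.669, 0.001]
ft_force: [-0.3, -0.2, -0.8]
width: 88.0
grasp_force: 0.0
```

step_arm(
  targets=[
    [[0.38,0.9,0,0,0,0,1],[0.38,0.9,0,0,0,0,1],[0.38,0.9,0,0,0,0,1],[0.38,0.9,0,0,0,0,1],[0.38,0.9,0,0,0,0,1]],
  ],
)

```text
t: 1.35
ee_pos: [441.7, -131.5, 454.6]
orientation: [-3.069, -0.67, 0.0]
ft_force: [-0.3, 0.4, 0.5]
width: 87.5
grasp_force: 0.0
```

Run:
```python
from h import *
T=load('top0');S=load('scene0')
o=readout.get_obs();print(o['t'],o['ee_pos'],o['orientation'])
tc=lambda P:(P-[185,155])*[2.948,2.95]; sc=lambda P:(P-[180,100])*[3.152,3.153]
yaw=-.215;h=np.array([np.cos(yaw),np.sin(yaw),0]);w=np.array([-h[1],h[0],0])
a=-h*np.sin(.6109)+[0,0,np.cos(.6109)];b=np.array([490.3,-321.4,151.3])-a*131
print('base',b)
out=[]
for nm,d,f in(('c1',T,tc),('c2',S,sc)):
    im=cv2.imread(f'pics/{nm}.png')
    for off,col in((0,(0,0,255)),(24,(255,0,0)),(-24,(255,0,0))):
        P=f(proj(d,np.array([b+a*s+w*off for s in(0,118)]))).round().astype(int)
        cv2.line(im,P[0].tolist(),P[1].tolist(),col,1)
    for s in(118,140):
        for t in np.linspace(0,6.28,40):
            r=24 if s==118 else 17.5
            c=f(proj(d,b+a*s+r*(w*np.cos(t)+np.cross(w,a)*np.sin(t))))[0].round().astype(int); cv2.circle(im,c.tolist(),0,(0,200,0),-1)
    out.append(im)
A=cv2.resize(out[0][130:290,480:740],(780,480))[:,:400];B=cv2.resize(out[1][100:300,20:220],(400,400))
im=np.zeros((480,800,3),np.uint8);im[:,:400]=A;im[:400,400:]=B;cv2.imwrite('pics/ov.png',im)
```

```text
1.35 [ 441.70807756 -131.54798541  454.57937454] [-3.06929271e+00 -6.69861312e-01  2.22909757e-04]
base [ 563.71219798 -337.43140438   43.99369421]
```

View pics/ov.png

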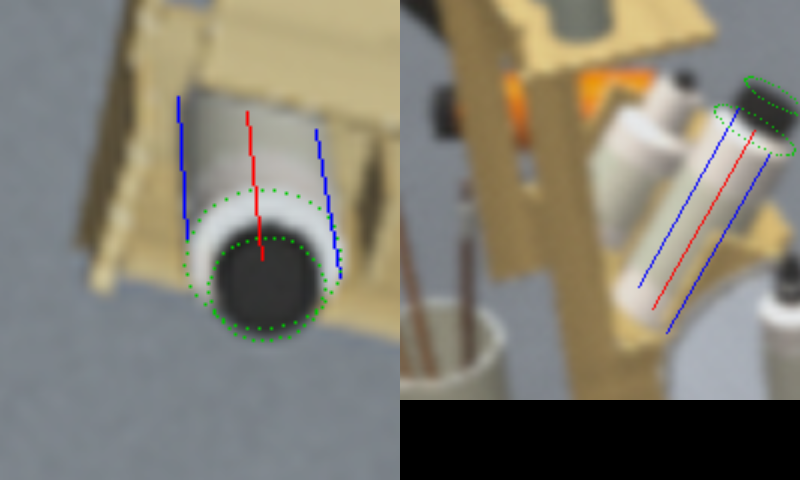

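The predicted outline matches the tall bottle in both views to within about 3–4 mm: cap at (268,280) in the left half and (768,108) in the right. The base, corrected for that offset, is about (566,-339.5,44). Next is the jar.

step_arm(
  targets=[
    [[0.4,0.92,0,0,0,0,1],[0.4,0.92,0,0,0,0,1],[0.4,0.92,0,0,0,0,1],[0.4,0.92,0,0,0,0,1],[0.38,0.84,0,0,0,0,1]],
  ],
)

```text
t: 1.98
ee_pos: [540.8, 94.6, 454.4]
orientation: [-3.069, -0.671, 0.001]
ft_force: [0.1, -0.0, -0.0]
width: 87.6
grasp_force: 0.0
```

step_arm(
  targets=[
    [[0,0,-0.2,0,0,0,1],[0,0,-0.6,0,0,0,1],[0,0,-0.6,0,0,0,1],[0,0,-0.4,0,0,0,1],[0,0,0,0,0,0,1]],
  ],
)

```text
t: 2.6
ee_pos: [539.3, 91.8, 362.8]
orientation: [-3.069, -0.669, 0.007]
ft_force: [0.1, -0.1, 0.5]
width: 87.8
grasp_force: 0.0
```

Run:
```python
from h import *
o=readout.get_obs();print(o['ee_pos'],o['orientation'])
d=grab('scene','s1');grab('top','t1')
im=d['pixels'][80:290,200:420];cv2.imwrite('pics/s1c.png',cv2.cvtColor(cv2.resize(im,(628,600)),cv2.COLOR_RGB2BGR))
```

```text
[539.31563583  91.81787727 362.7870702 ] [-3.06946387 -0.6687529   0.00738169]
```

View pics/s1c.png

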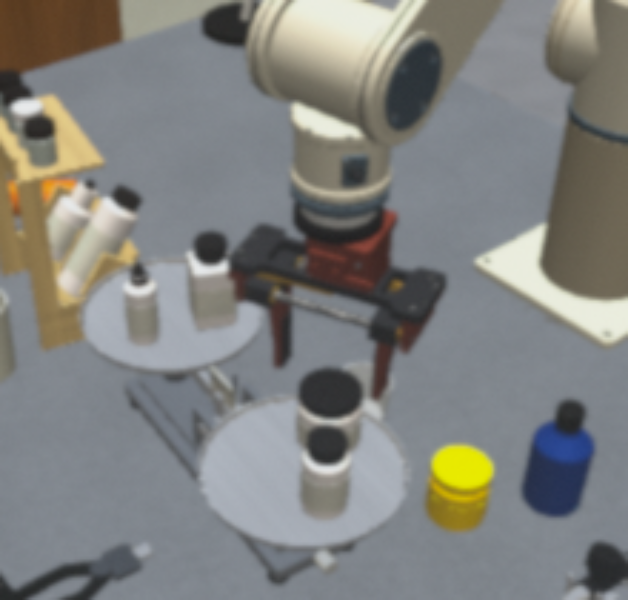

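The fingers straddle the jar (tips at (283,365) and (382,395), lid at (330,390)). Next I descend and grip.

step_arm(
  targets=[
    [[0.04,0.08,-0.2,0,0,0,1],[0,0,-0.3,0,0,0,1],[0,0,-0.3,0,0,0,1],[0,0,-0.16,0,0,0,1],[0,0,0,0,0,0,1]],
  ],
)

```text
t: 3.32
ee_pos: [542.2, 96.8, 315.7]
orientation: [-3.069, -0.67, 0.003]
ft_force: [0.1, 0.1, 0.6]
width: 87.6
grasp_force: 0.0
```

step_arm(
  targets=[
    [[0,0,0,0,0,0,0.6],[0,0,0,0,0,0,0.4],[0,0,0,0,0,0,0.4],[0,0,0,0,0,0,0.4],[0,0,0,0,0,0,0.4]],
  ],
)

```text
t: 3.95
ee_pos: [542.6, 96.9, 317.0]
orientation: [3.069, 0.67, 0.001]
ft_force: [-0.6, -0.0, 2.0]
width: 59.5
grasp_force: 30.0
```

Jar gripped (59.5 mm). I lift it slowly so the pans settle gently, then turn and carry it to about (562,-190).

step_arm(
  targets=[
    [[0,0,0.06,0,0,0,0.4],[0,0,0.08,0,0,0,0.4],[0,0,0.1,0,0,0,0.4],[0,0,0.12,0,0,0,0.4],[0,0,0.15,0,0,0,0.4]],
  ],
)

```text
t: 4.58
ee_pos: [542.3, 96.9, 342.5]
orientation: [-3.069, -0.67, 0.001]
ft_force: [-0.9, 0.5, -2.8]
width: 59.5
grasp_force: 30.0
```

step_arm(
  targets=[
    [[0,0,0.3,0,0,0,0.4],[0,0,0.45,0,0,0.5,0.4],[0,0,0.5,0,0,1,0.4],[0,0,0.5,0,0,1,0.4],[0,0,0.4,0,0,1,0.4]],
  ],
)

```text
t: 5.2
ee_pos: [542.4, 96.9, 451.8]
orientation: [2.963, 1.042, 0.002]
ft_force: [0.3, -0.6, -2.5]
width: 59.5
grasp_force: 30.0
```

step_arm(
  targets=[
    [[0,-0.2,0.1,0,0,1,0.4],[0.04,-0.5,0,0,0,1,0.4],[0.04,-0.5,0,0,0,1,0.4],[0.04,-0.5,0,0,0,1,0.4],[0.04,-0.5,0,0,0,1,0.4]],
  ],
)

```text
t: 5.82
ee_pos: [550.3, -13.9, 455.7]
orientation: [2.737, 1.541, 0.001]
ft_force: [-0.5, -0.6, -2.0]
width: 59.7
grasp_force: 30.0
```

step_arm(
  targets=[
    [[0.04,-0.5,0,0,0,1,0.4],[0.04,-0.5,0,0,0,1,0.4],[0.04,-0.5,0,0,0,1,0.4],[0.04,-0.5,0,0,0,1,0.4],[0.04,-0.5,0,0,0,1,0.4]],
  ],
)

```text
t: 6.45
ee_pos: [560.3, -138.9, 455.7]
orientation: [2.428, 1.993, 0.001]
ft_force: [-0.4, 0.1, -2.3]
width: 60.0
grasp_force: 30.0
```

step_arm(
  targets=[
    [[0.04,-0.5,0,0,0,1,0.4],[0,-0.4,0,0,0,0.8,0.4],[0,-0.1,0,0,0,0,0.4],[0,0,0,0,0,0,0.4],[0,0,0,0,0,0,0.4]],
  ],
)

```text
t: 7.08
ee_pos: [562.4, -187.4, 454.9]
orientation: [-2.301, -2.139, -0.0]
ft_force: [0.3, -0.1, -2.4]
width: 59.4
grasp_force: 30.0
```

Run:
```python
from h import *
o=readout.get_obs();print(o['ee_pos'],o['orientation'],o['qpos'],o['ft_force'])
d=grab('scene','s2');e=grab('top','t2')
A=cv2.resize(d['pixels'][100:290,200:400],(400,380));B=cv2.resize(e['pixels'][140:280,170:370],(400,280))
im=np.zeros((380,800,3),np.uint8);im[:,:400]=A;im[:280,400:]=B;cv2.imwrite('pics/v2.png',im[:,:,::-1])
```

```text
[ 562.39791555 -187.44264229  454.86625354] [-2.30081600e+00 -2.13892547e+00 -2.59364394e-04] [-3.41833347e-01  3.22735789e-01  1.65698578e+00  2.27537398e-04
  1.16191454e+00 -2.69028206e-01] [ 0.33728348 -0.09939124 -2.44418675]
```

View pics/v2.png

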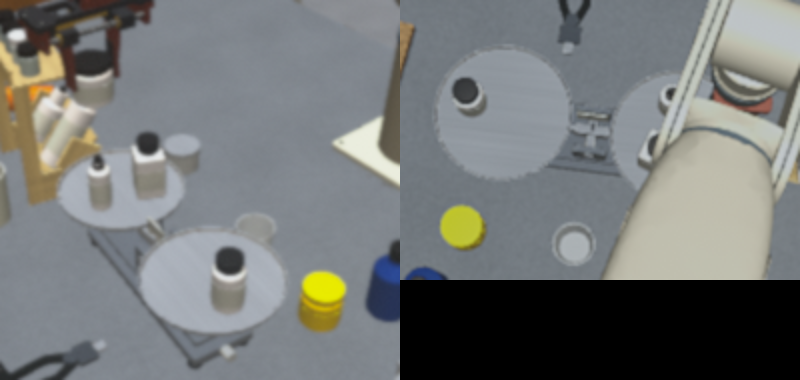

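The jar hangs over the right pan's free side and the stub is still upright at (229,278). Now I lower it.

step_arm(
  targets=[
    [[0,-0.03,-0.2,0,0,0,0.4],[0,0,-0.6,0,0,0,0.4],[0,0,-0.6,0,0,0,0.4],[0,0,-0.6,0,0,0,0.4],[0,0,-0.4,0,0,0,0.4]],
  ],
)

```text
t: 7.8
ee_pos: [561.9, -189.3, 332.5]
orientation: [-2.299, -2.138, 0.002]
ft_force: [-0.4, 0.2, -1.8]
width: 59.6
grasp_force: 30.0
```

step_arm(
  targets=[
    [[0,0,-0.1,0,0,0,0.4],[0,0,-0.1,0,0,0,0.4],[0,0,-0.04,0,0,0,0.4],[0,0,0,0,0,0,0.4],[0,0,0,0,0,0,0.4]],
  ],
)

```text
t: 8.43
ee_pos: [562.6, -189.7, 323.2]
orientation: [2.3, 2.139, 0.001]
ft_force: [-0.2, 0.3, -2.5]
width: 59.5
grasp_force: 30.0
```

step_arm(
  targets=[
    [[0,0,-0.04,0,0,0,0.4],[0,0,-0.04,0,0,0,0.4],[0,0,0,0,0,0,0.4],[0,0,0,0,0,0,0.4],[0,0,0,0,0,0,0.4]],
  ],
)

```text
t: 9.05
ee_pos: [562.4, -189.6, 318.7]
orientation: [-2.301, -2.139, -0.0]
ft_force: [-0.2, -0.2, -2.2]
width: 59.7
grasp_force: 30.0
```

step_arm(
  targets=[
    [[0,0,-0.03,0,0,0,0.4],[0,0,-0.03,0,0,0,0.4],[0,0,0,0,0,0,0.4],[0,0,0,0,0,0,0.4],[0,0,0,0,0,0,0.4]],
  ],
)

```text
t: 9.68
ee_pos: [562.5, -189.7, 316.9]
orientation: [2.301, 2.139, 0.0]
ft_force: [-3.4, 0.2, 9.8]
width: 59.9
grasp_force: 30.0
```

Contact at 317, as expected. Release and retreat.

step_arm(
  targets=[
    [[0,0,0.02,0,0,0,0.7],[0,0,0,0,0,0,0.9],[0,0,0,0,0,0,0.9],[0,0,0,0,0,0,0.9],[0,0,0.2,0,0,0,0.9]],
  ],
)

```text
t: 10.3
ee_pos: [562.2, -189.5, 326.2]
orientation: [-2.3, -2.138, 0.001]
ft_force: [-0.1, 0.1, 0.0]
width: 79.1
grasp_force: 0.0
```

step_arm(
  targets=[
    [[0,0,0.5,0,0,0,0.9],[0,0,0.7,0,0,0,0.9],[0,0,0.8,0,0,0,0.9],[0,0,0.8,0,0,0,0.9],[0,0,0.6,0,0,0,0.9]],
  ],
)

```text
t: 10.92
ee_pos: [562.4, -189.6, 499.4]
orientation: [2.299, 2.138, 0.002]
ft_force: [0.7, -0.6, -0.6]
width: 79.3
grasp_force: 0.0
```

Run:
```python
from h import *
from scipy.spatial.transform import Rotation as R
o=readout.get_obs();print(o['ee_pos'],o['orientation'],o['qpos'])
c=R.from_rotvec(o['orientation'])
yaw=-.215
h=np.array([np.cos(yaw),np.sin(yaw),0]);w=np.array([-h[1],h[0],0])
a=-h*np.sin(np.radians(35))+[0,0,np.cos(np.radians(35))];b=np.array([566.2,-339.5,44.])
z=-a
for s in(1,-1):
    y=s*w;t=R.from_matrix(np.stack([np.cross(y,z),y,z],1))
    # yaw-first then tilt
    print(s,'total deg',np.degrees((t*c.inv()).as_rotvec()).round(1),'target rv',t.as_rotvec().round(3))
for q in(105,185,260): print('grasp',q,'TCP',(b+a*(q+163)).round(1))
print('a',a)
```

```text
[ 562.35178117 -189.59229     499.43202942] [2.29930182e+00 2.13763486e+00 1.71551884e-03] [-3.45227239e-01  2.82751396e-01  1.60796549e+00 -2.62517202e-06
  1.24848868e+00 -2.72385403e-01]
1 total deg [-30.6 -22.6  79.1] target rv [ 0.272  2.518 -0.086]
-1 total deg [ 23.8 -31.6 -94.7] target rv [ 2.919 -0.315  0.92 ]
grasp 105 TCP [ 416.  -306.7  263.5]
grasp 185 TCP [ 371.2 -296.9  329.1]
grasp 260 TCP [ 329.2 -287.7  390.5]
a [-0.56037064  0.12237106  0.81915204]
```

step_arm(
  targets=[
    [[-0.3,-0.1,0,0,0,-1,0.8],[-0.4,-0.17,0,0,0,-1,0.8],[-0.4,-0.17,0,0,0,-1,0.8],[-0.4,-0.17,0,0,0,-1,0.8],[-0.4,-0.17,0,0,0,-1,0.8]],
  ],
)

```text
t: 11.55
ee_pos: [466.7, -228.8, 497.4]
orientation: [2.639, 1.704, 0.001]
ft_force: [-0.6, 0.4, 1.4]
width: 70.1
grasp_force: 0.0
```

step_arm(
  targets=[
    [[-0.4,-0.17,0,0,0,-1,0.8],[-0.4,-0.17,0,0,0,-1,0.8],[-0.4,-0.17,0,0,0,-1,0.8],[-0.4,-0.17,0,0,0,-1,0.8],[-0.4,-0.17,0,0,0,-1,0.8]],
  ],
)

```text
t: 12.18
ee_pos: [366.1, -271.6, 496.7]
orientation: [2.896, 1.217, 0.0]
ft_force: [-0.0, -0.2, -0.6]
width: 70.3
grasp_force: 0.0
```

step_arm(
  targets=[
    [[-0.4,-0.17,0,0,0,-1,0.8],[-0.34,-0.17,0,0,0,-1,0.8],[0,0,0,0,0,-1,0.8],[0,0,0,0,0,-1,0.8],[0,0,0,0,0,-1,0.8]],
  ],
)

```text
t: 12.8
ee_pos: [329.7, -288.4, 496.7]
orientation: [3.064, 0.695, 0.0]
ft_force: [-0.9, -0.2, -1.0]
width: 70.1
grasp_force: 0.0
```

step_arm(
  targets=[
    [[0,0,0,0,0,-1,0.8],[0,0,0,0,0,-1,0.8],[0,0,0,0,0,-1,0.8],[0,0,0,0,0,-1,0.8],[0,0,0,0,0,-1,0.8]],
  ],
)

```text
t: 13.42
ee_pos: [329.8, -288.3, 496.7]
orientation: [3.138, 0.152, 0.0]
ft_force: [0.8, 0.3, -0.3]
width: 70.0
grasp_force: 0.0
```

step_arm(
  targets=[
    [[0,0,-0.2,0,0,-1,0.8],[0,0,-0.2,0,0,-1,0.8],[0,0,-0.2,0,0,-1,0.8],[0,0,-0.2,0,0,-1,0.8],[0,0,-0.2,0,0,-0.6,0.8]],
  ],
)

```text
t: 14.05
ee_pos: [329.8, -288.3, 446.4]
orientation: [3.122, -0.35, 0.0]
ft_force: [-0.3, -0.1, -0.8]
width: 70.6
grasp_force: 0.0
```

step_arm(
  targets=[
    [[0,0,0,-0.2,-0.95,0,0.8],[0,0,0,-0.2,-0.95,0,0.8],[0,0,0,-0.2,-0.95,0,0.8],[0,0,0,-0.2,-0.95,0,0.8],[0,0,0,-0.2,-0.95,0,0.8]],
  ],
)

```text
t: 14.68
ee_pos: [329.8, -288.3, 446.8]
orientation: [3.045, -0.339, 0.525]
ft_force: [-0.4, -0.2, 0.1]
width: 70.2
grasp_force: 0.0
```

step_arm(
  targets=[
    [[0,0,0,-0.2,-0.95,0,0.8],[0,0,0,-0.2,-0.95,0,0.8],[0,0,0,-0.2,-0.95,0,0.8],[0,0,0,-0.2,-0.95,0,0.8],[0,0,0,0,0,0,0.8]],
  ],
)

```text
t: 15.3
ee_pos: [329.6, -288.2, 446.6]
orientation: [2.924, -0.326, 0.921]
ft_force: [0.2, 0.6, 0.1]
width: 69.8
grasp_force: 0.0
```

Run:
```python
from h import *
from scipy.spatial.transform import Rotation as R
o=readout.get_obs();print(o['t'],o['ee_pos'],o['orientation'],o['qpos'])
t=R.from_rotvec([2.919,-.315,.92]);c=R.from_rotvec(o['orientation'])
print('remaining turn /4deg',np.degrees((t*c.inv()).as_rotvec())/4)
print('to pre(200)', (np.array([566.2,-339.5,44])+np.array([-.5604,.1224,.8192])*(200+163)-o['ee_pos'])/50)
grab('top','t3')
T=load('top0');u=load('t3')['p']; 
m=np.abs(u[160:250,180:300].astype(int)-T['p'][160:250,180:300]).max(2)>60;print(m.sum())
```

```text
15.3 [ 329.62988502 -288.19104125  446.57597848] [ 2.92428159 -0.32573018  0.92084015] [-0.84511978  0.01204205  2.12139989  0.64934455  0.59755514  0.47867085]
remaining turn /4deg [-0.11542199  0.00512669  0.06248949]
to pre(200) [ 0.6628983  -0.13755518 -2.10412757]
459
```

step_arm(
  targets=[
    [[0.13,-0.03,-0.4,-0.1,0,0.06,0.8],[0.13,-0.03,-0.5,0,0,0,0.8],[0.13,-0.03,-0.5,0,0,0,0.8],[0.13,-0.03,-0.5,0,0,0,0.8],[0.14,-0.02,-0.2,0,0,0,0.8]],
  ],
)

```text
t: 15.98
ee_pos: [363.4, -295.0, 340.3]
orientation: [2.923, -0.314, 0.919]
ft_force: [0.6, 0.3, 0.4]
width: 70.8
grasp_force: 0.0
```

Run:
```python
from h import *
o=readout.get_obs();print(o['t'],o['ee_pos'],o['orientation'])
print('to grasp', (np.array([566.2,-339.5,44])+np.array([-.5604,.1224,.8192])*(108+163)-o['ee_pos'])/50)
d=grab('scene','s4');e=grab('top','t4')
A=cv2.resize(d['pixels'][60:230,180:350],(400,400));B=cv2.resize(e['pixels'][155:275,340:460],(400,400))
cv2.imwrite('pics/v4.png',np.hstack([A,B])[:,:,::-1])
```

```text
15.975 [ 363.41880692 -295.02959993  340.31909341] [ 2.92251044 -0.31356652  0.91853405]
to grasp [ 1.01825586 -0.226      -1.48631787]
```

View pics/v4.png

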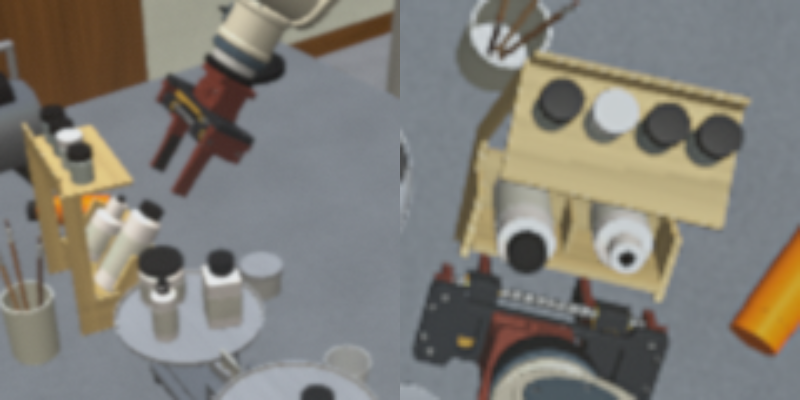

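The fingers (tips (485,268) and (583,290) in the top half) straddle the axis of the tall bottle, whose cap is at (526,251). I advance along the axis and grip.

step_arm(
  targets=[
    [[0.2,-0.05,-0.3,0,0,0,0.8],[0.2,-0.05,-0.3,0,0,0,0.8],[0.2,-0.04,-0.3,0,0,0,0.8],[0.2,-0.04,-0.3,0,0,0,0.8],[0.2,-0.04,-0.28,0,0,0,0.8]],
  ],
)

```text
t: 16.7
ee_pos: [413.9, -306.4, 268.0]
orientation: [2.919, -0.312, 0.923]
ft_force: [0.2, -0.3, -0.8]
width: 70.1
grasp_force: 0.0
```

step_arm(
  targets=[
    [[0,0,0,0,0,0,0.7],[0,0,0,0,0,0,0.6],[0,0,0,0,0,0,0.4],[0,0,0,0,0,0,0.4],[0,0,0,0,0,0,0.4]],
  ],
)

```text
t: 17.32
ee_pos: [413.3, -306.0, 268.4]
orientation: [2.919, -0.312, 0.923]
ft_force: [-4.2, 3.1, 7.5]
width: 47.4
grasp_force: 30.0
```

Gripped (47.4 mm). I pull out along the lean.

step_arm(
  targets=[
    [[-0.06,0.01,0.08,0,0,0,0.4],[-0.11,0.02,0.16,0,0,0,0.4],[-0.11,0.03,0.16,0,0,0,0.4],[-0.11,0.02,0.16,0,0,0,0.4],[-0.11,0.03,0.16,0,0,0,0.4]],
  ],
)

```text
t: 17.95
ee_pos: [388.3, -300.8, 304.1]
orientation: [2.919, -0.313, 0.921]
ft_force: [3.3, -0.4, -2.8]
width: 47.5
grasp_force: 29.9
```

step_arm(
  targets=[
    [[-0.11,0.02,0.16,0,0,0,0.4],[-0.11,0.03,0.16,0,0,0,0.4],[-0.11,0.02,0.16,0,0,0,0.4],[-0.11,0.03,0.16,0,0,0,0.4],[-0.15,0.03,0.23,0,0,0,0.4]],
  ],
)

```text
t: 18.58
ee_pos: [358.3, -293.8, 347.1]
orientation: [2.921, -0.313, 0.919]
ft_force: [-0.6, -0.2, -2.4]
width: 47.5
grasp_force: 29.9
```

step_arm(
  targets=[
    [[-0.2,0.04,0.2,0,0,0,0.4],[-0.25,0.05,0.25,0,0,0,0.4],[-0.25,0.05,0.25,0,0,0,0.4],[-0.25,0.05,0.25,0,0,0,0.4],[-0.2,0.05,0.3,0,0,0,0.4]],
  ],
)

```text
t: 19.2
ee_pos: [300.3, -281.5, 409.5]
orientation: [2.921, -0.313, 0.919]
ft_force: [1.1, -0.1, -2.4]
width: 47.7
grasp_force: 29.9
```

step_arm(
  targets=[
    [[0,0,0.4,0,0,0,0.4],[0.1,0,0.5,0.1,0.47,0,0.4],[0.1,0,0.5,0.2,0.95,0,0.4],[0.1,0,0.5,0.2,0.95,0,0.4],[0.1,0,0.3,0.2,0.95,0,0.4]],
  ],
)

```text
t: 19.82
ee_pos: [320.9, -281.9, 520.5]
orientation: [3.029, -0.325, 0.569]
ft_force: [0.7, 0.0, -2.8]
width: 47.8
grasp_force: 29.9
```

step_arm(
  targets=[
    [[0.1,0,0,0.2,0.95,0,0.4],[0.1,0,0,0.2,0.95,0,0.4],[0.1,0,0,0.2,0.95,0,0.4],[0.1,0,0,0.2,0.95,0,0.4],[0.1,0,0,0.2,0.95,0,0.4]],
  ],
)

```text
t: 20.45
ee_pos: [346.0, -281.9, 519.2]
orientation: [3.116, -0.334, 0.049]
ft_force: [0.9, -0.7, -3.7]
width: 47.6
grasp_force: 29.9
```

Run:
```python
from h import *
from scipy.spatial.transform import Rotation as R
o=readout.get_obs();print(o['t'],o['ee_pos'],o['orientation'],o['qpos'])
M=R.from_rotvec(o['orientation']).as_matrix();z=M[:,2];print('z',z,'turn to down /4deg',np.degrees(np.cross(z,[0,0,-1]))/4)
d=grab('scene','s5');e=grab('top','t5')
A=cv2.resize(d['pixels'][20:260,180:350],(400,565));B=cv2.resize(e['pixels'][140:310,170:450],(400,243))
im=np.zeros((565,800,3),np.uint8);im[:,:400]=A;im[:243,400:]=B;cv2.imwrite('pics/v5.png',im[:,:,::-1])
```

```text
20.45 [ 345.95709933 -281.94316686  519.21791038] [ 3.11643208 -0.33355553  0.04941607] [-0.71397712  0.01368701  1.88297464  0.01308677  1.21508717  1.06569528]
z [ 0.03060405 -0.01028592 -0.99947866] turn to down /4deg [0.14733492 0.43837075 0.        ]
```

View pics/v5.png

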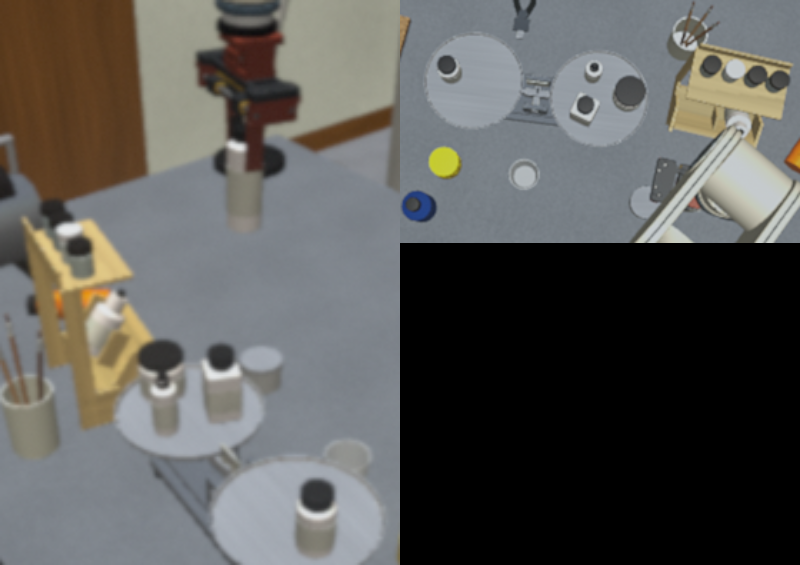

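The tall bottle hangs near-vertical ((240,190) left); the right pan shows jar, square and slim all upright, and the short bottle is still in the rack. I carry it to the left pan at (565,80).

step_arm(
  targets=[
    [[0.3,0.4,0,0.15,0.44,0,0.4],[0.45,0.75,0,0,0,0,0.4],[0.45,0.75,0,0,0,0,0.4],[0.45,0.75,0,0,0,0,0.4],[0.45,0.75,0,0,0,0,0.4]],
  ],
)

```text
t: 21.18
ee_pos: [451.4, -111.0, 519.5]
orientation: [-3.123, 0.334, -0.008]
ft_force: [-0.1, 0.0, -1.7]
width: 47.7
grasp_force: 29.9
```

step_arm(
  targets=[
    [[0.45,0.75,0,0,0,0,0.4],[0.45,0.75,0,0,0,0,0.4],[0.45,0.75,0,0,0,0,0.4],[0.45,0.75,0,0,0,0,0.4],[0.4,0.75,0,0,0,0,0.4]],
  ],
)

```text
t: 21.8
ee_pos: [561.7, 76.3, 519.4]
orientation: [-3.123, 0.334, -0.007]
ft_force: [0.5, -1.1, -2.6]
width: 47.5
grasp_force: 29.9
```

step_arm(
  targets=[
    [[0.1,0.1,-0.1,0,0,0,0.4],[0,0,-0.4,0,0,0,0.4],[0,0,-0.6,0,0,0,0.4],[0,0,-0.5,0,0,0,0.4],[0,0,-0.2,0,0,0,0.4]],
  ],
)

```text
t: 22.42
ee_pos: [565.5, 79.4, 428.0]
orientation: [3.123, -0.334, 0.001]
ft_force: [0.7, -0.3, -2.8]
width: 47.6
grasp_force: 29.9
```

Run:
```python
from h import *
from scipy.spatial.transform import Rotation as R
o=readout.get_obs();print(o['t'],o['ee_pos'],o['orientation'],o['ft_force'])
z=R.from_rotvec(o['orientation']).as_matrix()[:,2];print('z',z)
d=grab('scene','s6');e=grab('top','t6')
A=cv2.resize(d['pixels'][110:310,200:400],(600,600),interpolation=cv2.INTER_CUBIC)
S=load('s6');g=o['ee_pos']+163*z
# vertical through grasp: reference line drawn to the right
P=((proj(S,[g+[0,0,t] for t in(-20,-108)])-[200,110])*3).round().astype(int)
print(P)
cv2.line(A,P[0].tolist(),P[1].tolist(),(255,0,0),1)
cv2.imwrite('pics/v6.png',A[:,:,::-1])
```

```text
22.425 [565.50527227  79.37421508 427.9508395 ] [ 3.12348086e+00 -3.34261618e-01  1.45107435e-03] [ 0.67448981 -0.26171099 -2.84457623]
z [ 8.89169913e-04 -3.73488354e-04 -9.99999535e-01]
[[314 252]
 [312 330]]
```

View pics/v6.png

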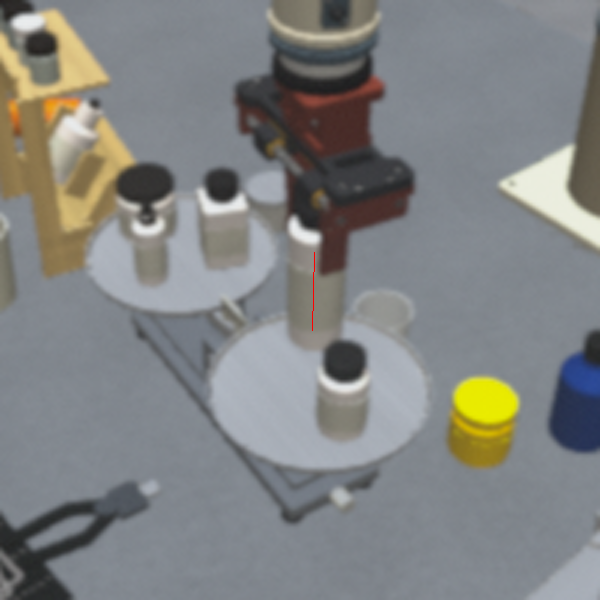

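The bottle hangs vertical over the left pan (body x 289–343, bottom near (314,340)), clear of the stub at (343,390). I lower it.

step_arm(
  targets=[
    [[0,0,-0.2,0,0,0,0.4],[0,0,-0.2,0,0,0,0.4],[0,0,-0.1,0,0,0,0.4],[0,0,0,0,0,0,0.4],[0,0,0,0,0,0,0.4]],
  ],
)

```text
t: 23.15
ee_pos: [566.6, 80.4, 404.9]
orientation: [-3.123, 0.333, -0.006]
ft_force: [-0.6, 0.2, -2.8]
width: 47.3
grasp_force: 29.9
```

step_arm(
  targets=[
    [[0,0,-0.05,0,0,0,0.4],[0,0,-0.05,0,0,0,0.4],[0,0,0,0,0,0,0.4],[0,0,0,0,0,0,0.4],[0,0,0,0,0,0,0.4]],
  ],
)

```text
t: 23.78
ee_pos: [566.5, 80.4, 399.8]
orientation: [-3.123, 0.333, -0.006]
ft_force: [0.3, -0.4, -2.4]
width: 47.7
grasp_force: 29.9
```

step_arm(
  targets=[
    [[0,0,-0.04,0,0,0,0.4],[0,0,-0.04,0,0,0,0.4],[0,0,0,0,0,0,0.4],[0,0,0,0,0,0,0.4],[0,0,0,0,0,0,0.4]],
  ],
)

```text
t: 24.4
ee_pos: [566.5, 80.4, 395.8]
orientation: [-3.123, 0.333, -0.006]
ft_force: [-0.1, 0.4, -1.1]
width: 47.8
grasp_force: 30.0
```

step_arm(
  targets=[
    [[0,0,-0.04,0,0,0,0.4],[0,0,-0.04,0,0,0,0.4],[0,0,0,0,0,0,0.4],[0,0,0,0,0,0,0.4],[0,0,0,0,0,0,0.4]],
  ],
)

```text
t: 25.02
ee_pos: [566.5, 80.4, 391.8]
orientation: [-3.123, 0.333, -0.006]
ft_force: [0.6, 0.9, 0.1]
width: 47.6
grasp_force: 30.0
```

step_arm(
  targets=[
    [[0,0,-0.04,0,0,0,0.4],[0,0,-0.04,0,0,0,0.4],[0,0,0,0,0,0,0.4],[0,0,0,0,0,0,0.4],[0,0,0,0,0,0,0.4]],
  ],
)

```text
t: 25.65
ee_pos: [566.5, 80.4, 387.7]
orientation: [-3.123, 0.333, -0.006]
ft_force: [0.1, 0.6, 0.1]
width: 47.3
grasp_force: 30.0
```

step_arm(
  targets=[
    [[0,0,0,0,0,0,0.6],[0,0,0,0,0,0,0.75],[0,0,0,0,0,0,0.8],[0,0,0,0,0,0,0.8],[0,0,0,0,0,0,0.8]],
  ],
)

```text
t: 26.28
ee_pos: [566.4, 80.4, 387.7]
orientation: [-3.123, 0.333, -0.005]
ft_force: [0.3, 0.9, 0.1]
width: 70.4
grasp_force: 0.0
```

step_arm(
  targets=[
    [[0,0,0.2,0,0,0,0.8],[0,0,0.5,0,0,0,0.8],[0,0,0.7,0,0,0,0.8],[0,0,0.8,0,0,0,0.8],[0,0,0.8,0,0,0,0.8]],
  ],
)

```text
t: 26.9
ee_pos: [566.2, 80.3, 539.8]
orientation: [-3.123, 0.333, -0.007]
ft_force: [-0.1, -0.2, -0.1]
width: 70.3
grasp_force: 0.0
```

step_arm(
  targets=[
    [[-0.3,0,0.2,0,0,0,0.8],[-0.6,0,0,0,0,0,0.8],[-0.8,-0.2,0,0,0,0,0.8],[-0.8,-0.5,0,0,0,0,0.8],[-0.2,-0.5,0,0,0,0,0.8]],
  ],
)

```text
t: 27.52
ee_pos: [428.3, 20.1, 546.7]
orientation: [-3.124, 0.331, -0.003]
ft_force: [0.1, 0.2, 0.3]
width: 70.4
grasp_force: 0.0
```

step_arm(
  targets=[
    [[0,0,0,0,0,0,0.8],[0,0,0,0,0,0,0.8],[0,0,0,0,0,0,0.8],[0,0,0,0,0,0,0.8],[0,0,0,0,0,0,0.8]],
  ],
)

```text
t: 28.15
ee_pos: [431.7, 20.7, 547.5]
orientation: [-3.124, 0.332, -0.005]
ft_force: [-1.0, 0.4, 0.5]
width: 70.2
grasp_force: 0.0
```

Run:
```python
from h import *
print(readout.get_obs()['ee_pos'])
d=grab('scene','s7');e=grab('top','t7')
A=cv2.resize(d['pixels'][120:290,210:370],(560,595),interpolation=cv2.INTER_CUBIC);B=cv2.resize(e['pixels'][150:270,180:360],(240,160))
im=np.zeros((595,800,3),np.uint8);im[:,:560]=A;im[:160,560:]=B;cv2.imwrite('pics/v7.png',im[:,:,::-1])
```

```text
[431.65947494  20.65487575 547.47198133]
```

View pics/v7.png

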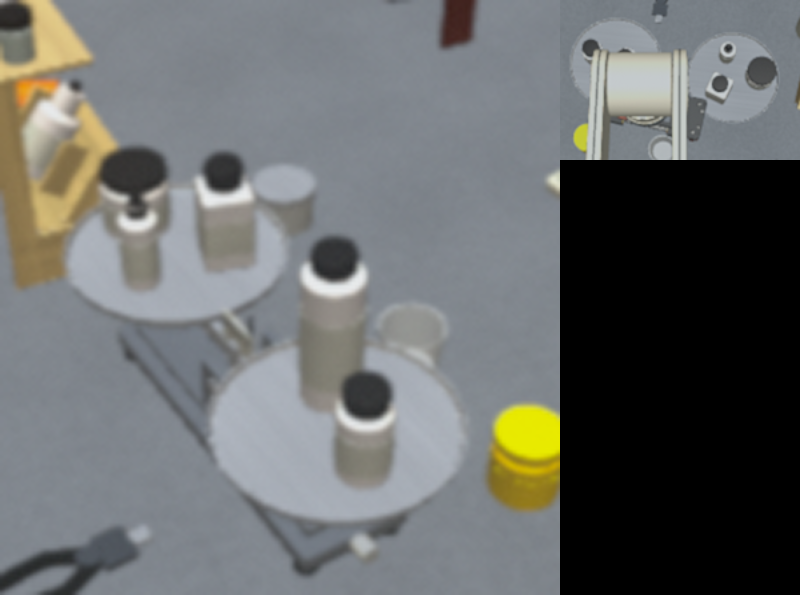

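All five stand upright in the pans. To check the level numerically, I compare cap rows against the end-stop pictures.

Run:
```python
from h import *
def cen(tag,box):
    p=load(tag)['p'].astype(float);x0,x1,y0,y1=box;g=p[y0:y1,x0:x1].max(2);w=np.clip(110-g,0,50)
    ys,xs=np.mgrid[y0:y1,x0:x1];return ((w*xs).sum()/w.sum(),(w*ys).sum()/w.sum())
grab('scene','s8')
S=load('s0') if 0 else load('scene0')
for n,P in(('stub',[598.3,157,180]),('square',[526.5,-105,211]),):
    q=proj(S,P)[0];print(n,q.round(1),'px/8.75mm',(proj(S,np.add(P,[0,0,8.75]))[0]-q).round(2))
    b=(int(q[0])-9,int(q[0])+10,int(q[1])-9,int(q[1])+11) if n=='square' else (int(q[0])-10,int(q[0])+11,int(q[1])-8,int(q[1])+10)
    for t in('scene0','s2','s4','s5','s7','s8'):
        try: print(t,np.round(cen(t,b),2))
        except Exception as ex: print(ex)
```

```text
stub [314.4 235.4] px/8.75mm [ 0.15 -2.58]
scene0 [314.1  235.07]
s2 [314.44 231.05]
s4 [314.45 231.05]
s5 [314.46 231.05]
s7 [314.14 232.5 ]
s8 [314.14 232.5 ]
square [273.6 166.7] px/8.75mm [-0.08 -2.53]
scene0 [273.39 166.07]
s2 [273.52 171.05]
s4 [273.55 171.06]
s5 [273.55 171.05]
s7 [273.4  168.61]
s8 [273.42 168.61]
```

```bash
python3 -c "
from workcell import ctrl;print(ctrl.close_job())"
```

```text
the job is handed in; nothing more can be done
None
```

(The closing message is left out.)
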